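# Refit the chaff tray and latch the chaff-collector door

### The job

The chaff tray has been emptied: slide it back into the chaff collector until it is fully home, then swing the door shut and push it, steadily and gently, until its spring latch clicks in and the door stays shut by itself. Don't slam the door or force it against its stop, and leave the bowls and the glass where they are.

Things in the scene. Friction and masses are not known exactly. Their poses are not given: they have to be found in the camera images.
- chaff_box: Fixed dark steel box under a cyclone (110 diameter, 330 high, axis 185 behind the front). Origin on the table, mid door opening, below the hinge line's plane. +x into the box, +y to the latch side, z up. Side cheeks at y = -122 and +122, from x = -30 to 260. Roof 158 high, from x = 40 back: the front is open from above.
- chaff_tray (a joint): Slide of the aluminium chaff tray, m: 0 = fully home against its back stop, growing as it comes out of the box (to -x of the box). Starts 50 to 90 mm out. About 2 N of friction; it stays where it is left.
- tray_pull (a point): Centre of the front face of the tray's steel pull, 123 above the table: an upright bar 90 wide (along the box's y), 22 high, 8 thick, mid tray. With the tray home this face is at x = 16 of the box, deeper than the shut door reaches, so closing the door cannot push the tray home. Axes as the box's.
- door (a joint): Door hinge, rad; grows as it opens (to -x of the box). Starts wide open, 1.30 to 1.60. A light spring (about 1 N at the free edge) swings it open again unless it is latched. At 0 the free edge is flush with the cheeks and the door makes 0.032 rad with the box's y; it latches up to 0.08 deeper, how deep is not measured: the strike bracket is slotted and set differently from box to box.
- door_hinge (a point): Point on the hinge line, 135 above the table, at x = 0, y = -110 of the box. Its axes turn with the door: +y along the door to its free edge 220 away, -x out of the outer face. The door is a steel pan 22 thick (its inner face on the hinge line), 14 to 158 above the table.
- push_spot (a point): Point on the door's outer face, 185 from the hinge line, 135 high, axes as door_hinge; face flat and clear from 104 to 158 high. Pushed here, the latch takes a rising 4 to 12 N, more if pushed fast; it clicks, the push falling by 3 N or more as the door jumps about 3 mm. A rubber buffer then gives 1 to 2 mm before a rigid stop. Over 18 N bends the door.
- latch (a point): Centre of the black latch housing on the door's outer face, 190 from the hinge line, 86 high: 50 wide, 32 high, 12 thick, with a brass thumb tab 12 proud of it. The sprung brass tongue sticks 9 out of the door's free edge here, its slope facing the box; it meets the strike lip about 17 mm before it is caught behind it.
- bowl_a: White cupping bowl, 96 across, 60 high, loose; origin at the centre of its underside. Not to be disturbed.
- bowl_b: White cupping bowl, 96 across, 60 high, loose; origin at the centre of its underside. Not to be disturbed.
- tumbler: Drinking glass, 74 across, 95 high, loose; origin at the centre of its underside. Not to be disturbed.

How it is judged:
By the outcome, as a careful person would: the job done as asked, in the order asked, and still so for the second after the job is handed in, with the robot touching nothing.
It also fails if it takes over 69 s, if anything falls off the work surface, if the arm or the gripper's body presses on something with over 40 N, if the wrist force passes 120 N, or if a joint passes its speed limit or range.

### The arm

A 7-joint arm with a two-finger parallel gripper is mounted at the origin on the work surface. World frame = base frame: x ahead of the robot, y to its left, z up, the work surface at z = 0. Lengths are in m, angles in degrees, forces in N, time in s.
With the tool pointing down it reaches from about 0.425 to 0.825 m from the base axis. Payload 3.6 kg.
Tool frame: the origin (TCP) lies midway between the tips of the shut fingers; the grasp point (between the pads) lies 19 mm behind it; z points along the fingers, y is the line along which they close (so a half turn about z gives the same grasp; the last joint's range is limited). The gripper opens to 85 mm and grips with 20 to 120 N. Pads are 22 mm wide; open, the fingers measure 114 mm over their backs; the gripper's body (76 mm by 85 mm) begins 54 mm behind the grasp point. The pads swing forward as they close: fully open they stand 13 mm farther back than shut.
Start: joints at [-72.508, 35.231, -0.722, 81.555, 0.464, 63.22, -2.315], TCP at [0.212, 0.615, 0.231] pointing down, gripper open.
Joint ranges: [-178.69, 178.69], [-17.37, 117.87], [-77.05, 75.6], [15.02, 138.74], [-78.02, 258.01], [0.78, 113.62], [-162.83, 162.83]. Speed limits (degrees/s): [159.86, 159.86, 180, 180, 180, 180, 180].

### API

Orientations are given as a 3x3 rotation matrix whose columns are the frame's x, y, z axes.
In Python, from plant import env, effector, ik, viewer, nets, status gives the robot as it stands. The module is installed in compiled form; this text tells all that it offers. Calls block until the motion is done:
- env.move_pose(position, orientation): joint-space move of the TCP to a pose.
- env.move_l(position, velocity=0.15, frame=None, force_limit=None): straight line of the TCP; frame=None keeps the orientation; velocity is the mean speed in m/s. With force_limit (N) it stops when the force on the tool has changed by that much, and returns True; else False.
- env.goto_joints(angles): joint-space move.
- effector.open_jaws() and effector.close(strength=None): open the fingers fully, or close them until they stop; strength is the grip in N (None keeps the last).
- env.pause(seconds).
- ik(position, orientation): joint angles nearest the present ones, or None.
- viewer.capture(name): name is "scene" or "top" or "wrist"; returns the picture (420x560x3 uint8, blue, green, red); there is no depth.
- viewer.calibration(name): a dict with "fx", "fy", "cx", "cy" (pixels), "rvec" (rotation vector, rad) and "tvec" (3), from world to camera coordinates, as OpenCV has them. Camera axes: x right, y down, z forward; pixel columns grow to the right and rows downward; lengths in m; the calibration is good to about 2 mm. A picture is of the moment at which its call begins: read the wrist's pose just before it. calibration takes no time and is no camera call; for the wrist camera it gives the pose at the moment of the call.
A pose or a line that the arm cannot do raises env.PlanningError and nothing moves.
- env.job_done(): hands the job in; it is judged then, once.
Trained networks look in the newest picture that a camera, given by its name, has taken for a name from the list of things; names that differ only in an ending like _2 or _b are one class to them, and where a whole thing is asked for, a point or a joint stands for the part that bears it (a point fixed in the world has none). Each returns a list of dicts, best first, with "confidence" (0 to 1); they miss things now and then, are a little off and sometimes report something else, mostly with a low value. They report only what shows in the picture. A call takes as long as a camera call.
- nets.spot_in(camera, target): "centre" ([row, column] in pixels, amid what is visible of it).
Readings, each from a call of its own:
- status.current_clock(): time.
- status.current_qpos(): joint angles.
- status.current_qd(): joint speeds.
- status.current_tau(): joint torques, N m.
- status.current_eef_pos(): TCP position.
- status.current_eef_rot(): TCP orientation.
- status.current_wrist_force(): force on the tool from outside, world axes, zero at the start.
- status.current_torque(): the same for the moment, N m.
- status.current_gripper_width(): finger opening in m.
- status.current_gripper_force(): force on a finger pad.
Only numpy, scipy, OpenCV 4.12 (cv2) and the standard library are available. Lean on these libraries where they do the work, as an engineer would, in place of code of your own. Each camera call takes 0.05 s, during which the arm holds its last target. There are 200 camera calls.

## Working session

There is one attempt and no reset: what is moved stays moved. The work goes in short steps, each a Python script; the robot and the scene stay as the last script left them, time stands still between calls to the robot, and variables do not carry over. Pictures are saved under pics/ and viewed, at most 10 in all, crops included, and the job is handed in when it is done.

```bash
mkdir -p pics; cat > h.py <<'E'
import numpy as np, cv2
from plant import env, effector, ik, viewer, nets, status
def cal(n):
    c=viewer.calibration(n);K=np.array([[c['fx'],0,c['cx']],[0,c['fy'],c['cy']],[0,0,1.]])
    return K,np.array(c['rvec'],float).reshape(3),np.array(c['tvec'],float).reshape(3)
def proj(n,P):
    K,r,t=cal(n);return cv2.projectPoints(np.array(P,float).reshape(-1,1,3),r,t,K,None)[0].reshape(-1,2)
def onz(n,rc,z):
    K,r,t=cal(n);R=cv2.Rodrigues(r)[0];d=R.T@np.linalg.inv(K)@[rc[1],rc[0],1];o=-R.T@t
    return o+d*(z-o[2])/d[2]
E
python3 - <<'E'
from h import *
for n in ("scene","top"):
    im=viewer.capture(n);cv2.imwrite(f'pics/{n}0.png',im)
    for t,z in (("chaff_box",.1),("chaff_tray",.1),("tray_pull",.123),("door",.135),("push_spot",.135),("latch",.086),("door_hinge",.135),("bowl_a",.05),("tumbler",.09)):
        for d in nets.spot_in(n,t)[:3]: print(n,t,np.round(d['centre']),round(d['confidence'],2),onz(n,d['centre'],z).round(3))
print(status.current_clock())
E
```

```text
scene chaff_tray [230. 157.] 0.89 [ 0.617 -0.137  0.1  ]
scene tray_pull [231. 158.] 0.89 [ 0.648 -0.133  0.123]
scene door [200. 228.] 0.61 [ 0.589 -0.002  0.135]
scene push_spot [203. 228.] 0.95 [ 0.598 -0.001  0.135]
scene latch [200. 225.] 0.94 [ 0.521 -0.003  0.086]
scene door_hinge [199. 226.] 0.63 [ 0.586 -0.003  0.135]
scene bowl_a [180. 363.] 0.94 [0.438 0.329 0.05 ]
scene bowl_a [303. 307.] 0.75 [0.794 0.113 0.05 ]
scene tumbler [215. 381.] 0.71 [0.623 0.301 0.09 ]
scene tumbler [203. 227.] 0.35 [0.536 0.001 0.09 ]
top chaff_box [226. 442.] 0.8 [ 0.549 -0.273  0.1  ]
top chaff_tray [207. 388.] 0.76 [ 0.59  -0.148  0.1  ]
top tray_pull [210. 389.] 0.59 [ 0.582 -0.144  0.123]
top door [228. 333.] 0.69 [ 0.537 -0.015  0.135]
top push_spot [228. 330.] 0.7 [ 0.538 -0.008  0.135]
top push_spot [205. 389.] 0.53 [ 0.594 -0.14   0.135]
top latch [229. 335.] 0.58 [ 0.536 -0.024  0.086]
top door_hinge [228. 331.] 0.89 [ 0.538 -0.011  0.135]
top bowl_a [126. 286.] 0.68 [0.79 0.1  0.05]
top bowl_a [267. 187.] 0.66 [0.428 0.336 0.05 ]
top tumbler [211. 194.] 0.94 [0.568 0.315 0.09 ]
1.0
```

View pics/scene0.png

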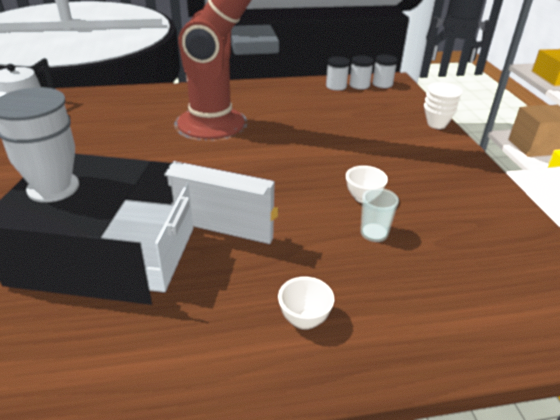

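View pics/top0.png

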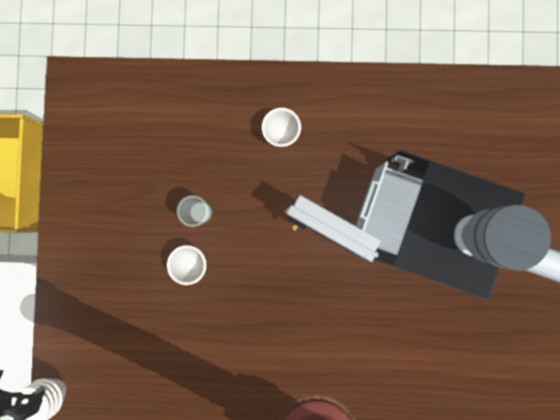

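The scene view shows the box at left, with the tray pull at about (178,213), and the door wide open from (168,170) to (273,185). The top view shows the roof's back corners near (523,193) and (489,298), and the hinge near (380,257). I'll zoom in on the top view to get the box pose.

```bash
python3 - <<'E'
import cv2
a=cv2.imread('pics/top0.png')[135:310,270:535]
cv2.imwrite('pics/c1.png',cv2.resize(a,None,fx=3,fy=3,interpolation=cv2.INTER_CUBIC))
a=cv2.imread('pics/scene0.png')[145:305,0:290]
b=cv2.convertScaleAbs(a,alpha=1.3,beta=20)
cv2.imwrite('pics/c2.png',cv2.resize(b,None,fx=2.7,fy=2.7,interpolation=cv2.INTER_CUBIC))
E
```

```text
(no output)
```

View pics/c1.png

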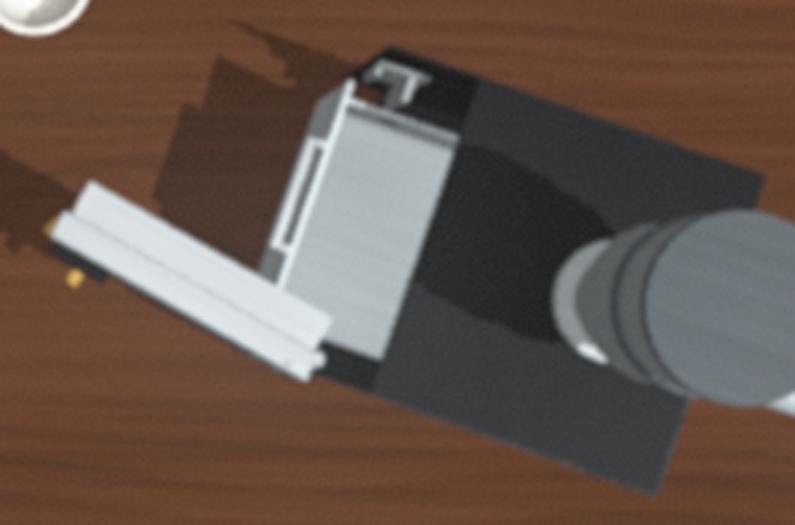

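View pics/c2.png

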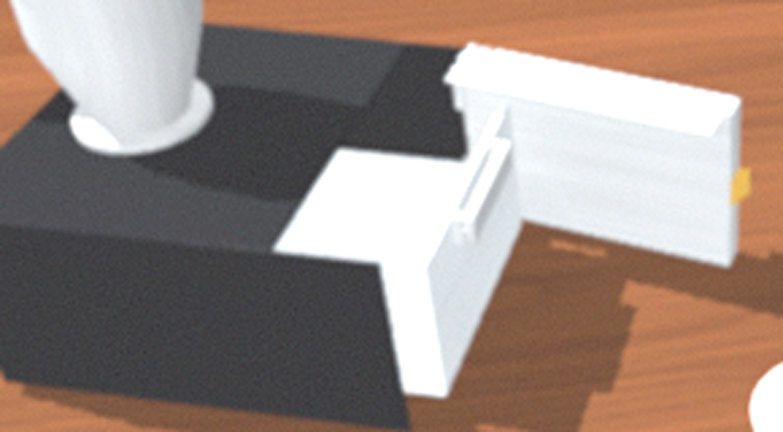

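The crops give usable corners. In the top crop, the roof's back corners are at (764,176) and (655,494), the cheek front at (388,48), the roof front at (478,80) and (378,390), and the door's outer edge runs from (52,236) to (305,380). The pull's front bar runs from (315,138) to (272,247). I'll fit the pose from these.

```bash
cat >> h.py <<'E'
def bx(p,P): # box->world
    c,s=np.cos(p[2]),np.sin(p[2]);P=np.atleast_2d(np.array(P,float))
    return np.c_[p[0]+c*P[:,0]-s*P[:,1],p[1]+s*P[:,0]+c*P[:,1],P[:,2]]
def dr(q,P): # door frame (closed angle 0: .032 rad to box y) -> box ; opening moves free edge to -x
    P=np.atleast_2d(np.array(P,float));a=q+OFF;c,s=np.cos(a),np.sin(a)
    return np.c_[c*P[:,0]-s*P[:,1],-.11+s*P[:,0]+c*P[:,1],P[:,2]]
OFF=.032
E
python3 - <<'E'
from h import *
from scipy.optimize import least_squares as ls
t=np.array([[764,176],[655,494],[388,48],[478,80],[378,390]])/3+[270,135]
T=[[.26,.122,.158],[.26,-.122,.158],[-.03,.122,.158],[.04,.122,.158],[.04,-.122,.158]]
s=np.array([[408,428],[380,262]])/2.7+[0,145]
S=[[-.03,.122,0],[-.03,.122,.158]]
dt=np.array([[52,236],[305,380]])/3+[270,135]
D=[[-.022,.22,.158],[-.022,0,.158]]
ds=np.array([[738,262]])/2.7+[0,145]
pt=np.array([[315,138],[272,247]])/3+[270,135]
def f(v,full=False):
    p=v[:3]
    r=[proj('top',bx(p,T))-t,proj('scene',bx(p,S))-s,proj('top',bx(p,dr(v[3],D)))-dt,proj('scene',bx(p,dr(v[3],[[-.0,.22,.014]])))-ds,
       proj('top',bx(p,[[.016-v[4],.045,.134],[.016-v[4],-.045,.134]]))-pt]
    return r if full else np.vstack(r).ravel()
v=ls(f,[.55,-.15,-1.87,1.4,.07],loss='soft_l1').x
print(v.round(4));[print(x.round(1).tolist()) for x in f(v,True)]
np.save('v.npy',v)
p=v[:3];print('pull',bx(p,[.016-v[4],0,.123]),'hinge',bx(p,[0,-.11,.135]),'spot',bx(p,dr(v[3],[-.022,.185,.135])))
im=cv2.imread('pics/top0.png')
print(np.degrees(v[2]))
E
```

```text
[ 0.5882 -0.1467 -1.8867  1.3738  0.0724]
[[-0.1, 0.9], [0.2, -0.3], [0.1, -0.3], [0.1, -0.4], [-3.0, 0.0]]
[[1.4, 2.7], [-0.5, -1.3]]
[[-1.6, 0.1], [1.1, 0.7]]
[[-3.7, 0.4]]
[[-0.5, -0.6], [0.7, 0.2]]
pull [[ 0.60576647 -0.09306915  0.123     ]] hinge [[ 0.48368884 -0.11250085  0.135     ]] spot [[0.54975714 0.06169439 0.135     ]]
-108.09973037257842
```

```bash
cat >> h.py <<'E'
v=np.load('v.npy');p=v[:3]
def ori(yaw,sgn=1): # tool x along sgn*direction yaw, z down
    x=sgn*np.array([np.cos(yaw),np.sin(yaw),0]);z=np.array([0,0,-1.]);return np.c_[x,np.cross(z,x),z]
def dpose(q,gap,sgn=1,z=.115,y=.185): # finger pushing door outer face; q door angle
    return bx(p,dr(q,[-.022-.011-gap,y,z]))[0],ori(p[2]+q+OFF,sgn)
E
python3 - <<'E'
from h import *
for s in (1,-1):
    print(s)
    for x in (-.0565-.06,-.01): 
        r=ik(bx(p,[x,0,.113])[0],ori(p[2],s)); print('tray',None if r is None else np.round(r,0))
    for q in (1.37,1.0,.6,.2,-.08):
        r=ik(*dpose(q,.0,s)); print(q,None if r is None else np.round(r,0))
print(status.current_eef_rot().round(2))
E
```

```text
1
tray [ 13.  42. -20.  93.  18.  49. 148.]
tray [ 22.  40. -18.  96.  16.  46. 159.]
1.37 [-45.  51.  65. 108. -55.  60. -74.]
1.0 [-39.  55.  65.  98. -55.  65. -96.]
0.6 [ -31.   58.   65.   90.  -55.   69. -117.]
0.2 [ -23.   60.   65.   85.  -56.   71. -136.]
-0.08 [ 20.  46. -18.  82.  16.  55. 157.]
-1
tray [-13.  42.  24.  94. -22.  49.   2.]
tray [ -4.  41.  26.  97. -23.  47.  13.]
1.37 [-12.  34.   5. 107.  -4.  39.  57.]
1.0 [-12.  39.  10.  97.  -9.  45.  44.]
0.6 [ -9.  43.  16.  89. -14.  50.  30.]
0.2 [ -6.  46.  22.  84. -20.  54.  17.]
-0.08 [ -3.  47.  26.  83. -23.  55.   8.]
[[-0.95  0.33  0.  ]
 [ 0.33  0.95 -0.  ]
 [-0.   -0.   -1.  ]]
```

```bash
python3 - <<'E'
from h import *
effector.close(40)
R=ori(p[2],-1)
x0=.016-v[4]-.011-.045
P=lambda x,z:bx(p,[x,0,z])[0]
env.move_pose(P(x0,.25),R)
env.move_l(P(x0,.114),.12,R)
b=lambda:((status.current_eef_pos()-[p[0],p[1],0])@[np.cos(p[2]),np.sin(p[2]),0])
f=lambda:status.current_wrist_force()@[np.cos(p[2]),np.sin(p[2]),0]
print(b(),f())
hit=env.move_l(P(x0+.075,.114),.04,R,1.0);print('contact',hit,b(),f())
print(env.move_l(P(.025,.114),.04,R,6),b(),f(),status.current_wrist_force(),status.current_clock())
for n in ('scene','top'): cv2.imwrite(f'pics/{n}1.png',viewer.capture(n))
a=cv2.imread('pics/top1.png')[135:310,270:470]
cv2.imwrite('pics/c3.png',cv2.resize(a,None,fx=3,fy=3,interpolation=cv2.INTER_CUBIC))
E
```

```text
-0.11242302748659296 0.07546732717577564
contact True -0.07218867641449134 0.008421529367435211
True 0.004083211505290468 -1.7246887868641545 [0.39364798 1.68581211 0.21202521] 8.575
```

View pics/c3.png

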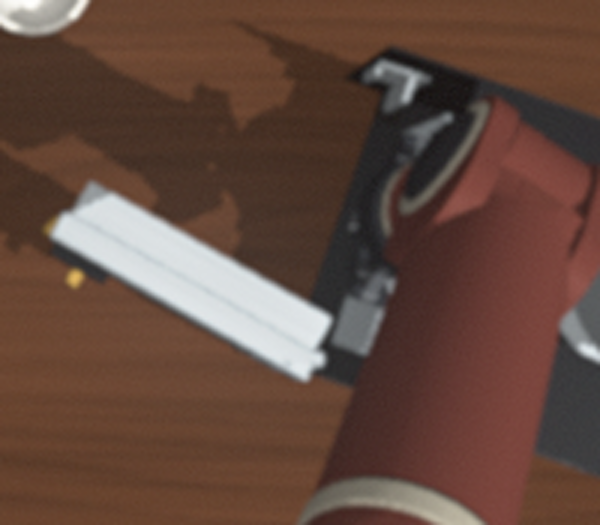

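The tray has moved in about 76 mm and then met a stop. I'll push once more to confirm it's home, then back off and look.

```bash
python3 - <<'E'
from h import *
R=ori(p[2],-1);P=lambda x,z:bx(p,[x,0,z])[0]
b=lambda:((status.current_eef_pos()-[p[0],p[1],0])@[np.cos(p[2]),np.sin(p[2]),0])
print(env.move_l(P(.025,.114),.02,R,10),b(),status.current_wrist_force())
env.move_l(P(-.05,.114),.12,R)
env.move_l(P(-.05,.23),.15,R)
# to door, robot side, high then down
q=v[3]+.0
A,RA=dpose(q,.05,-1,z=.23);env.move_pose(A,RA)
for n in ('scene','top'): cv2.imwrite(f'pics/{n}2.png',viewer.capture(n))
print(status.current_clock(),proj('top',bx(p,[[.016,.045,.134],[.016,-.045,.134]])))
a=cv2.imread('pics/top2.png')[135:310,270:470]
b=cv2.imread('pics/scene2.png')[145:320,80:290]
cv2.imwrite('pics/c4.png',np.hstack([cv2.resize(a,(400,350),interpolation=cv2.INTER_CUBIC),cv2.resize(b,(400,350))]))
E
```

```text
True 0.0038731556036265408 [ 0.96095412  0.51749241 -0.08279107]
11.75 [[404.66643065 191.09041595]
 [391.54445848 228.34844883]]
```

View pics/c4.png

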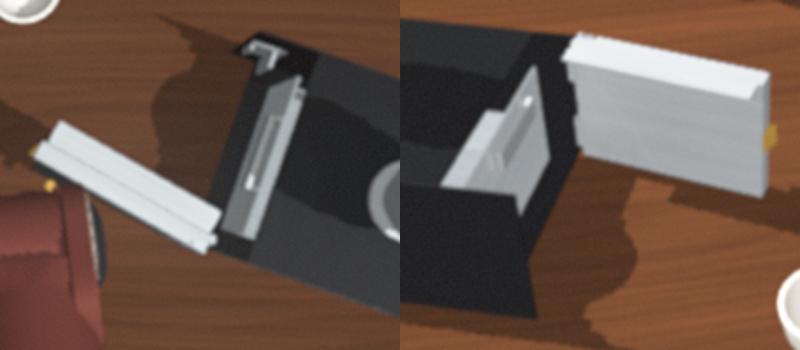

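The tray is home: its pull sits just inside the opening and didn't move under 10 N. Next I'll swing the door.

```bash
python3 - <<'E'
from h import *
A,RA=dpose(v[3],.05,-1,z=.12);env.move_l(A,.12,RA)
A,RA=dpose(v[3],.003,-1,z=.12);env.move_l(A,.05,RA)
for q in np.linspace(v[3],.13,10)[1:]:
    A,RA=dpose(q,0,-1,z=.12)
    h=env.move_l(A,.07,RA,6)
    n=bx([0,0,p[2]+q+OFF],[1,0,0])[0]
    print(round(q,2),h,(status.current_wrist_force()@n).round(2),(status.current_eef_pos()-A).round(4),round(status.current_clock(),1))
    if h: break
for n in ('scene','top'): cv2.imwrite(f'pics/{n}3.png',viewer.capture(n))
a=cv2.imread('pics/top3.png')[135:310,270:470]
b=cv2.imread('pics/scene3.png')[145:320,80:290]
cv2.imwrite('pics/c5.png',np.hstack([cv2.resize(a,(400,350),interpolation=cv2.INTER_CUBIC),cv2.resize(b,(400,350))]))
E
```

```text
1.24 False 0.41 [-0.0002  0.     -0.0001] 14.5
1.1 False 0.04 [-0.0004  0.0001 -0.0001] 15.0
0.96 False -0.97 [-0.0004  0.0002 -0.0001] 15.5
0.82 False 0.17 [-0.0003  0.0002 -0.0001] 16.0
0.68 False 0.13 [-0.0002  0.0002 -0.    ] 16.5
0.54 False -1.16 [-0.0002  0.0003 -0.    ] 17.1
0.41 False -0.62 [-0.0001  0.0003 -0.    ] 17.6
0.27 False 0.24 [-0.0001  0.0003  0.    ] 18.1
0.13 False -0.51 [-0.      0.0003  0.    ] 18.6
```

View pics/c5.png

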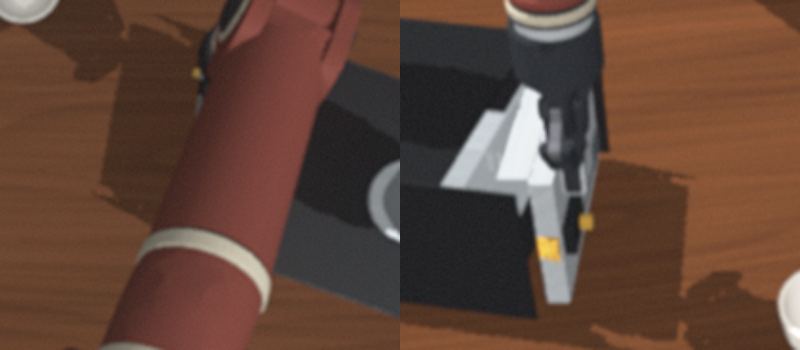

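```bash
python3 - <<'E'
from h import *
mx=0;q=.13;log=[];why='end'
while q>-.13:
    q-=.003
    A,RA=dpose(q,0,-1,z=.12)
    h=env.move_l(A,.008,RA,5)
    n=bx([0,0,p[2]+q+OFF],[1,0,0])[0]
    F=-np.mean([status.current_wrist_force()@n for _ in range(3)])
    log.append((round(q,3),round(float(F),1)));mx=max(mx,F)
    if mx>3.5 and F<mx-2.5: why='click';break
    if F>14.5: why='high';break
    if h: why='jump';break
    if status.current_clock()>50: why='time';break
print(why,log,status.current_clock(),status.current_wrist_force())
E
```

```text
click [(0.127, 2.0), (0.124, 1.1), (0.121, 1.8), (0.118, 1.2), (0.115, 0.6), (0.112, 1.5), (0.109, 1.0), (0.106, 1.2), (0.103, 1.3), (0.1, 1.3), (0.097, 1.8), (0.094, 1.4), (0.091, 1.6), (0.088, 2.2), (0.085, 1.6), (0.082, 1.6), (0.079, 0.6), (0.076, 1.6), (0.073, 1.5), (0.07, 1.6), (0.067, 0.9), (0.064, 1.2), (0.061, 0.8), (0.058, 1.3), (0.055, 2.3), (0.052, 2.2), (0.049, 4.0), (0.046, 5.0), (0.043, 5.2), (0.04, 5.7), (0.037, 6.2), (0.034, 5.8), (0.031, 7.5), (0.028, 6.3), (0.025, 7.3), (0.022, 7.2), (0.019, 6.6), (0.016, 7.5), (0.013, 7.3), (0.01, 7.2), (0.007, 7.9), (0.004, 8.0), (0.001, 7.4), (-0.002, 8.6), (-0.005, 7.2), (-0.008, 9.0), (-0.011, 8.9), (-0.014, 9.5), (-0.017, 7.9), (-0.02, 8.5), (-0.023, 9.0), (-0.026, 10.4), (-0.029, 8.7), (-0.032, 9.5), (-0.035, 9.7), (-0.038, 10.8), (-0.041, 10.8), (-0.044, 5.4)] 33.2083 [-6.17126171e-01  5.96519730e+00  5.00531373e-03]
```

It clicked: the push fell from 10.8 to 5.4 N, about 17 mm after the tongue met the lip. Now I'll back off gently and check the door stays shut.

```bash
python3 - <<'E'
from h import *
q=-.044
n=bx([0,0,p[2]+q+OFF],[1,0,0])[0]
F=lambda:round(float(-np.mean([status.current_wrist_force()@n for _ in range(5)])),2)
env.pause(.3);print('hold',F())
for g in (.001,.002,.003,.004,.006,.01):
    A,RA=dpose(q,g,-1,z=.12);env.move_l(A,.008,RA);print(g,F())
A,RA=dpose(q,.07,-1,z=.12);env.move_l(A,.08,RA)
A,RA=dpose(q,.07,-1,z=.26);env.move_l(A,.15,RA)
q0=np.array(status.current_qpos());env.goto_joints(q0+[-45,0,0,0,0,0,0]);
env.pause(.5);print(status.current_clock())
for m in ('scene','top'): cv2.imwrite(f'pics/{m}4.png',viewer.capture(m))
a=cv2.imread('pics/top4.png')[135:310,270:470]
b=cv2.imread('pics/scene4.png')[145:320,80:290]
cv2.imwrite('pics/c6.png',np.hstack([cv2.resize(a,(400,350),interpolation=cv2.INTER_CUBIC),cv2.resize(b,(400,350))]))
E
```

```text
hold 6.14
0.001 5.88
0.002 5.57
0.003 4.36
0.004 4.35
0.006 0.46
0.01 -0.21
40.0667
```

View pics/c6.png

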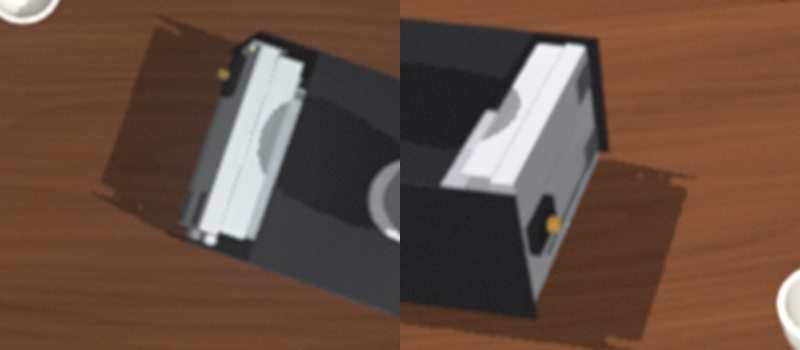

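The door looks flush, with the latch at about (545,225) in the right half of the crop. I'll check numerically that it's holding still and measure its angle.

```bash
python3 - <<'E'
from h import *
env.pause(1.5)
for m in ('scene','top'):
    i=viewer.capture(m);cv2.imwrite(f'pics/{m}5.png',i)
    d=cv2.absdiff(cv2.GaussianBlur(i,(5,5),0),cv2.GaussianBlur(cv2.imread(f'pics/{m}4.png'),(5,5),0))[135:320,80:470];print(m,d.max(),d.mean())
    for q in (.02,-.02,-.044,-.06): print(q,proj(m,bx(p,dr(q,[[-.022,.22,.158],[0,.22,.158],[-.022,0,.158]]))).round(1).tolist())
print(status.current_clock())
a=cv2.imread('pics/top5.png')[145:205,360:440]
b=cv2.imread('pics/scene5.png')[220:310,110:230]
cv2.imwrite('pics/c7.png',np.hstack([cv2.resize(a,(400,300),interpolation=cv2.INTER_CUBIC),cv2.resize(b,(400,300),interpolation=cv2.INTER_CUBIC)]))
E
```

```text
scene 5 0.39816585816585814
0.02 [[145.1, 235.7], [132.2, 234.8], [177.9, 165.8]]
-0.02 [[139.8, 235.6], [127.0, 234.3], [177.7, 166.1]]
-0.044 [[136.6, 235.5], [124.0, 234.0], [177.7, 166.2]]
-0.06 [[134.5, 235.3], [122.0, 233.7], [177.6, 166.3]]
top 2 0.2858997458997459
0.02 [[396.0, 155.9], [405.5, 158.7], [368.0, 250.8]]
-0.02 [[399.9, 156.7], [409.3, 159.9], [368.1, 250.4]]
-0.044 [[402.2, 157.3], [411.6, 160.7], [368.2, 250.2]]
-0.06 [[403.8, 157.7], [413.1, 161.3], [368.2, 250.0]]
41.7667
```

View pics/c7.png

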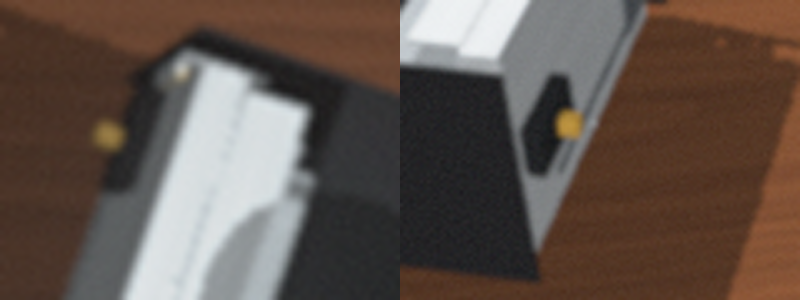

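```bash
python3 -c "
from h import *
print(env.job_done())"
```

```text
the job is handed in; nothing more can be done
None
```

The chaff tray is fully home and the door is shut; the latch clicked at about 11 N and the door stayed shut for over a second untouched. The bowls and glass weren't touched, and the job was handed in at about 42 s.

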